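# Clamp the spare tap shank in the V rest

### The arm

A 6-joint arm with a two-finger parallel gripper is mounted at the origin on a cart in front of the work surface, level with it; the furniture and walls round the work are solid. World frame = base frame: x ahead of the robot, y to its left, z up, the work surface at z = 0. Lengths are in mm, angles in rad, forces in N, time in s.
With the tool pointing down it reaches from about 275 to 750 mm from the base axis. Payload 10.2 kg.
Tool frame: the origin (TCP) lies between the finger pads; the fingertips stand 11 mm ahead of it and the grasp point (between the pads) lies 8 mm behind it (r.finger_overhang is the distance from the TCP to the fingertips, in mm); z points along the fingers, y is the line along which they close (so a half turn about z gives the same grasp; the last joint's range is limited). The gripper opens to 85 mm and grips with 20 to 120 N. Pads are 22 mm wide; open, the fingers measure 114 mm over their backs; the gripper's body (76 mm by 85 mm) begins 54 mm behind the grasp point. The pads swing forward as they close: fully open they stand 13 mm farther back than shut.
Start: joints at [-1.438, 0.313, 1.498, -0, 1.331, -0.223], TCP at [182.866, -492.129, 242.294] pointing down, gripper open.
Joint ranges: [-2.94, 2.94], [-0.97, 2.17], [0.19, 2.56], [-1.23, 4.37], [0.02, 3.11], [-2.88, 2.88]. Speed limits (rad/s): [2.39, 2.39, 3.01, 3.14, 3.14, 3.14].

### API

Orientations are given as a unit quaternion [x, y, z, w].
In Python, from plant import r gives the robot as it stands. The module is installed in compiled form; this text tells all that it offers.
- The arm moves only by the tool jog_arm, never from a script. Its argument "plan" is a list that holds one entry, the list of rows, each a list of 7 numbers: the shift along the tool's x, y, z in mm, then the turn, a rotation vector about the tool's x, y, z in degrees, then the opening, from 0 (shut) to 1 (fully open). A call has 1 to 10 rows; each row shifts and turns the commanded pose from where the row before left it, along the tool's axes as they then stand; what a row does not reach is not made up. A row lasts 1/8 s, in which the tool goes at most 62.5 mm and 10.7 degrees, less where a joint would pass 70% of its speed; a pose out of reach is approached as far as the arm can. A call is refused whole if a number of a shift passes 62.5 or a number of a turn 10.7, either way. A call with a gripper value outside its range is refused whole. The fingers move at their own pace and stop on an object; "force" is the grip in N (left out, the last holds). Time passes only in rows, so rows that do not move let the fingers close. It gives the time, the measured TCP pose, the force, the opening and the grip force at its end, in the units of the state.
- r.get_state(): the state, without advancing time (a new reading comes with each control period).
- r.snapshot(name): name is "side" or "top"; returns the picture (384x512x3 uint8, red, green, blue); there is no depth.
- r.camera_model(name): a dict with "fx", "fy", "cx", "cy" (pixels), "world_from_camera" (4x4, takes a point from camera to world coordinates). Camera axes: x right, y up, looking along -z (the intrinsics and any distortion apply to the point x, -y, -z); pixel columns grow to the right and rows downward; lengths in mm; the calibration is good to about 2 mm. A picture is of the moment at which its call begins. camera_model takes no time and is no camera call.
- r.sign_off(): hands the job in; it is judged then, once.
The state is a dict: "clock": time; "joints": joint angles; "qd": joint speeds; "joint_efforts": joint torques, N m; "tcp_pos": TCP position; "tool_rot": TCP orientation; "force": force on the tool from outside, world axes, zero at the start; "wrist_torque": the same for the moment, N m; "opening": finger opening in mm; "grip_force": force on a finger pad.
Only numpy, scipy, OpenCV 4.12 (cv2) and the standard library are available. Lean on these libraries where they do the work, as an engineer would, in place of code of your own. Each camera call takes 0.05 s, during which the arm holds its last target. There are 200 camera calls.

### The job

Lay the chrome tap shank in the two V saddles of the bench rest, setting it down rather than dropping it, with its round flange end at the red end stop so that the flange drops into the slot between the saddle and the stop. Let go of it, then swing the clamp strap over and press it down onto the shank, and leave it there. Leave the brass shank where it is.

Things in the scene. Friction and masses are not known exactly. Their poses are not given: they have to be found in the camera images.
- chrome_shank: Silver-coloured tap shank, loose, 0.13-0.25 kg: tube 22 mm in diameter, axis along its own x from x = -69 to +57.5 mm; origin on the axis. Round flange 32 mm in diameter at x = +49.5 to +57.5; hex nut 32 mm across flats at x = -64 to -52; bare tube between (faint thread rings by the nut). Starts lying level on nut and flange, its axis 16 mm above the counter.
- flange (a point): The centre of the chrome shank's flange, on the axis at x = +53.5 mm of the shank; axes as the shank's.
- brass_shank: A second shank of the same shape and size in yellow brass, lying on the counter. To be left alone.
- v_rest: Bench rest, fixed. Origin: underside centre, on the counter. Base plate x -66 to 70, y -47 to 47, z 0 to 10 mm. Two V saddles along x, x = -46 to -30 and 30 to 46, y -29 to 29, top z 44; 90 degree V at y = 0, 40 mm wide, apex z 24. Red stop x 61 to 67, y -17 to 17, top z 34: flange slot 15 mm wide between saddle and stop. Strap over the -x saddle, hinge lugs at y -45 to -33, top z 59.
- seat (a point): Point of the rest 39.6 mm above its origin, axes as the rest's: where the shank's origin lies when the shank is seated and centred with the flange in the middle of its slot. The shank's +x then points along the rest's +x (to the red stop).
- strap (a joint): Strap hinge, rad. 0: strap level over the -x saddle; about 0.02 lying on the seated shank; grows as it swings up and back, 1.57 upright, 2.2 fully back. Starts at 1.75 to 2.1, its end then up to 150 mm above the counter. Friction hinge: stays where left, takes about 2 N at the grip bar. Steel strap 14 mm wide, 5 mm thick, rubber pad under its middle.
- strap_hinge (a point): The strap's hinge axis (along the rest's x), at x = -38, y = -39, z = 53 mm of the rest; axes as the rest's. The closed strap points from it along the rest's +y.
- strap_grip (a point): Centre of the black grip bar at the strap's free end: 12 mm in diameter, 24 mm long, parallel to the hinge, 90 mm out from the hinge and 1.5 mm above it when the strap is level. Can be held by its two ends (24 mm), so that it turns between the fingers, or pushed.

How it is judged:
By the outcome, as a careful person would: the job done as asked, in the order asked, and still so for the second after the job is handed in, with the robot touching nothing.
It also fails if it takes over 54 s, if anything falls off the work surface, if the arm or the gripper's body presses on something with over 40 N, if the wrist force passes 120 N, or if a joint passes its speed limit or range.

## Working session

There is one attempt and no reset: what is moved stays moved. The work goes in short steps, Python scripts to look and compute and a tool call to move; the robot and the scene stay as the last step left them, time stands still between calls to the robot, and variables do not carry over. Pictures are saved under pics/ and viewed, at most 10 in all, crops included, and the job is handed in when it is done.

Besides the shell and the picture viewer there is one more tool, called after "Emit:" as a command line: name --argument value ..., lists and objects as JSON in quotes. jog_arm: Moves the arm, as the interface text tells. Its arguments: {"type":"object","properties":{"plan":{"type":"array","items":{"type":"array","items":{"type":"array","items":{"type":"number"}}}},"force":{"type":"number"}},"required":["plan"]}

```bash
mkdir -p pics
python3 - <<'E'
from plant import r
import cv2
for n in("top","side"):
    im=r.snapshot(n); cv2.imwrite(f"pics/{n}0.png",cv2.resize(im[:,:,::-1],(800,600),interpolation=cv2.INTER_CUBIC))
    m=r.camera_model(n); print(n,{k:(v if k!="world_from_camera" else [[round(float(a),4) for a in q] for q in v]) for k,v in m.items()})
print(r.get_state(), r.finger_overhang)
E
```

```text
top {'fx': 369.4523032917036, 'fy': 369.4523032917036, 'cx': 247.92110908278897, 'cy': 191.82402249240153, 'world_from_camera': [[0.0929, 0.9751, -0.2014, 333.0566], [-0.9957, 0.0911, -0.0179, -270.0718], [0.0009, 0.2022, 0.9793, 904.8513], [0.0, 0.0, 0.0, 1.0]]}
side {'fx': 464.34202643470843, 'fy': 464.34202643470843, 'cx': 255.1972199953419, 'cy': 191.333247437708, 'world_from_camera': [[0.9548, 0.1517, -0.2554, 277.6933], [-0.2966, 0.4343, -0.8506, -992.2706], [-0.0181, 0.8879, 0.4597, 441.6223], [0.0, 0.0, 0.0, 1.0]]}
{'clock': 0.1, 'joints': array([-1.43834444e+00,  3.13408342e-01,  1.49835720e+00, -2.52047249e-05,
        1.33102568e+00, -2.23395478e-01]), 'qd': array([-0.00010703, -0.00144488, -0.00207456,  0.00066086,  0.00147995,
       -0.00091139]), 'joint_efforts': array([ 4.35930473e-03, -4.12897432e+01, -2.60141158e+01, -1.36238505e-04,
        2.98278756e-03, -3.36567680e-07]), 'tcp_pos': array([ 182.85690075, -491.88866542,  241.78645901]), 'tool_rot': array([ 9.84212586e-01,  1.76989337e-01,  1.50137937e-05, -5.99222156e-04]), 'force': array([-0.038812  , -0.33033578, -0.03990221]), 'wrist_torque': array([-0.01433815, -0.02709059,  0.01950299]), 'grip_force': 0.0, 'opening': 85.17259947509542} 11.0
```

View pics/top0.png

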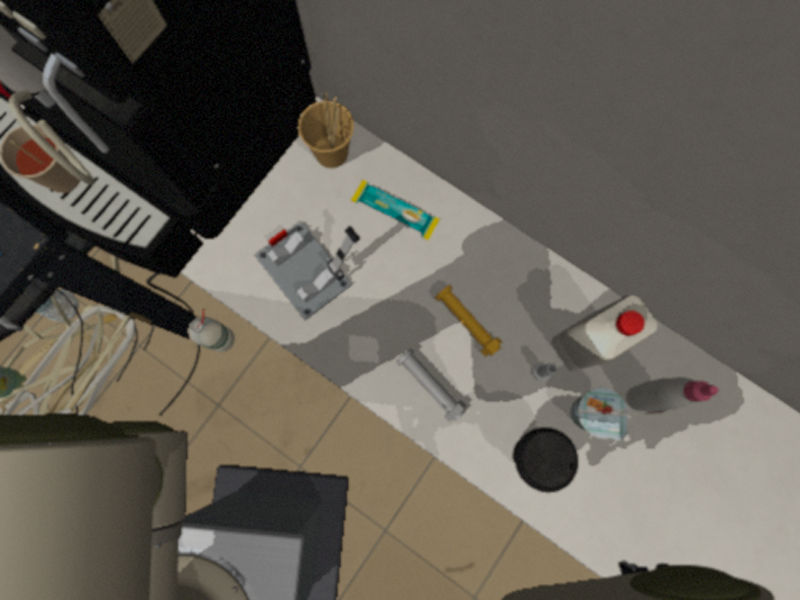

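View pics/side0.png

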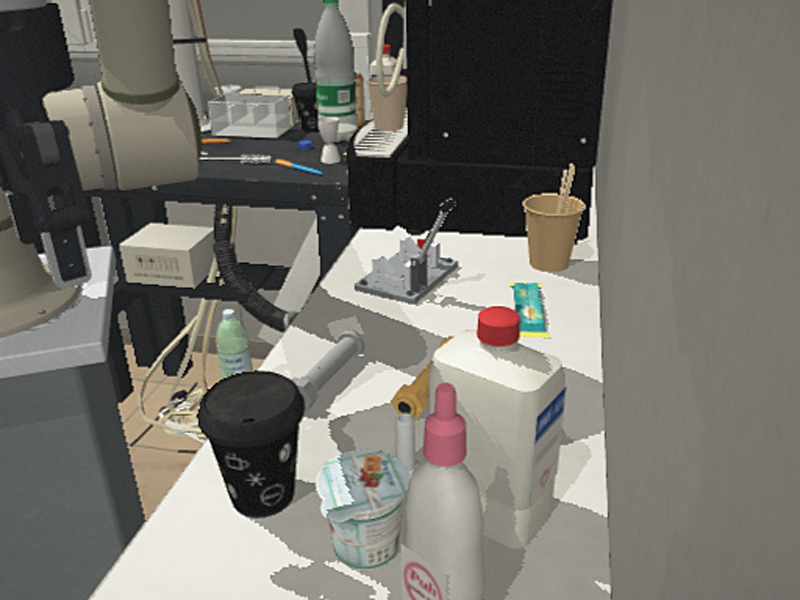

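The top view shows the rest around (305,268) with its red stop at (278,238), the chrome shank from (405,355) to (460,410), and the brass one from (440,290) to (495,350). I'll take enlarged crops of both views.

```bash
cat > h.py <<'E'
import numpy as np, cv2
from plant import r
from scipy.spatial.transform import Rotation as R
def ray(n,u,v):
    m=r.camera_model(n);T=np.array(m["world_from_camera"])
    return T[:3,3],T[:3,:3]@np.array([(u-m["cx"])/m["fx"],-(v-m["cy"])/m["fy"],-1])
def bp(n,u,v,z):
    o,d=ray(n,u,v); return o+d*(z-o[2])/d[2]
def proj(n,p):
    m=r.camera_model(n);T=np.array(m["world_from_camera"]);c=(np.atleast_2d(p)-T[:3,3])@T[:3,:3]
    return np.c_[m["cx"]+m["fx"]*c[:,0]/-c[:,2], m["cy"]+m["fy"]*c[:,1]/c[:,2]]
def crop(n,u0,v0,w,h,s,name,marks=()):
    im=r.snapshot(n)[v0:v0+h,u0:u0+w,::-1]
    im=cv2.resize(im,None,fx=s,fy=s,interpolation=cv2.INTER_CUBIC)
    for u,v in marks: cv2.circle(im,(int((u+.5-u0)*s),int((v+.5-v0)*s)),2,(0,0,255),-1)
    cv2.imwrite(f"pics/{name}.png",im)
E
python3 - <<'E'
from h import *
crop("top",160,135,150,140,4.2,"top1"); crop("side",180,110,130,170,3.5,"side1")
E
```

```text
(no output)
```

View pics/top1.png

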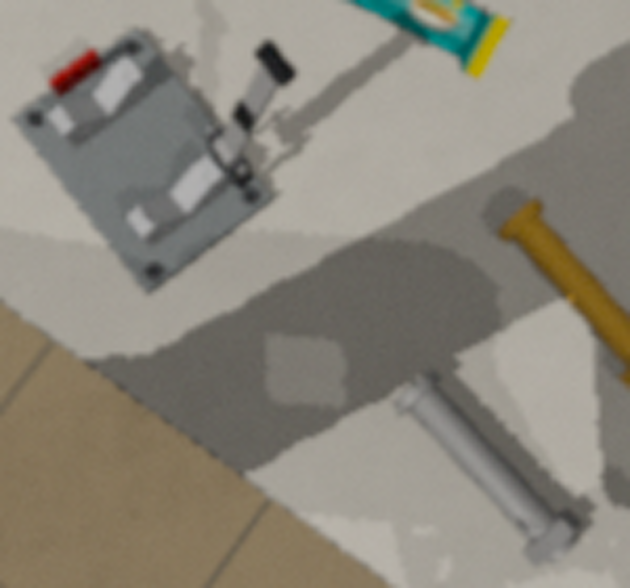

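View pics/side1.png

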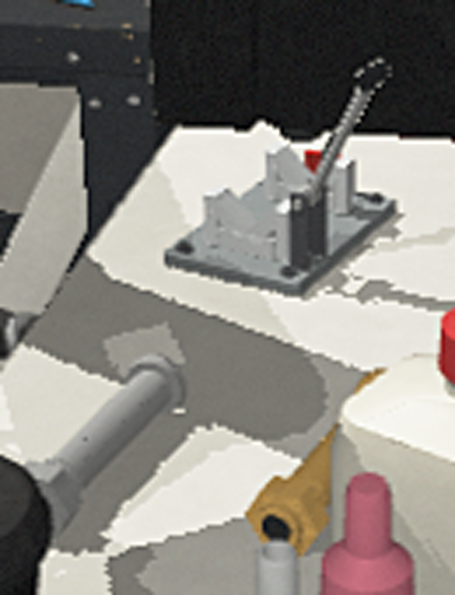

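```bash
cat > m.py <<'E'
from h import *
from scipy.optimize import least_squares
t=lambda x,y:(160+x/4.2-.5,135+y/4.2-.5)
loc=np.array([[70,47],[70,-47],[-66,-47],[-66,47]])
W=np.array([bp("top",*t(*c),10)[:2] for c in [(13,119),(140,28),(272,195),(150,292)]])
f=lambda p:(loc@np.array([[np.cos(p[2]),np.sin(p[2])],[-np.sin(p[2]),np.cos(p[2])]])+p[:2]-W).ravel()
p=least_squares(f,[*W.mean(0),0.]).x
print("rest",p,"res",f(p).round(1))
fl=bp("top",*t(413,390),16); nu=bp("top",*t(550,535),16)
d=fl-nu; a=np.arctan2(d[1],d[0]); print("fl",fl,"nut",nu,"len",np.hypot(*d[:2]),"(111.5) yaw",a)
o=fl[:2]-(53.5+(np.hypot(*d[:2])-111.5)/2)*np.array([np.cos(a),np.sin(a)]); print("shank origin",o)
def pts(L,x,y,z,yaw): return R.from_euler('z',yaw).apply(L)+[x,y,z]
th=np.linspace(0,2*np.pi,24,endpoint=False)
S=[[x,rr*np.cos(q),rr*np.sin(q)] for x,rr in((57.5,16),(49.5,16),(-52,16),(-64,16),(-69,11)) for q in th]
sp=pts(np.array(S),*o,16,a)
rl=[[x,y,10] for x,y in loc]+[[x,y,44] for x in(-46,-30,30,46) for y in(-29,-20,20,29)]+[[61,17,34],[61,-17,34],[67,17,34],[67,-17,34],[-38,-39,53]]
rp=pts(np.array(rl,float),p[0],p[1],0,p[2])
if __name__=="__main__":
    A=np.r_[sp,rp]
    im=[]
    for n,b in(("top",(160,135,140,140)),("side",(180,110,130,170))):
        crop(n,*b,3.5 if n=="side" else 4.2,"ov_"+n,proj(n,A)); im.append(cv2.imread(f"pics/ov_{n}.png"))
    H=max(i.shape[0] for i in im); c=np.hstack([cv2.copyMakeBorder(i,0,H-i.shape[0],0,0,0) for i in im])
    cv2.imwrite("pics/ov.png",cv2.resize(c,(800,int(c.shape[0]*800/c.shape[1])))if c.shape[1]>800 else c)
    print(c.shape)
E
python3 m.py
```

```text
rest [ 553.58811068 -115.24417728    0.76567108] res [ 0.3  0.4  1.5  1.3 -0.6 -2.3 -1.2  0.6]
fl [ 431.065933   -285.72683893   16.        ] nut [ 356.82394441 -369.66355223   16.        ] len 112.05911256837362 (111.5) yaw 0.8466112895386672
shank origin [ 395.43562046 -326.00985647]
(595, 1043, 3)
```

View pics/ov.png

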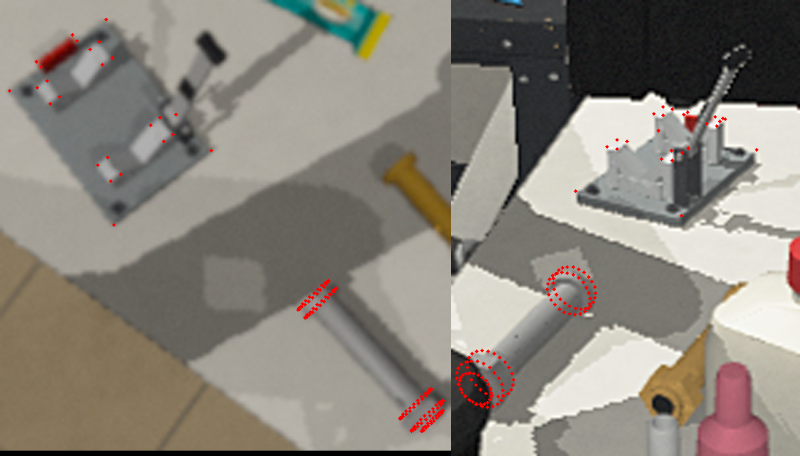

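The overlay matches both views to about 2 mm. The chrome flange end already points toward the rest. Next I'll work out the move to a point above the chrome tube, gripping at x≈+10.

```bash
cat >> h.py <<'E'
def go(p,yaw=None):
    "shift in tool axes (now, and after the turn) and turn needed to p, vertical tool at yaw"
    s=r.get_state();Rn=R.from_quat(s["tool_rot"]);d=np.array(p)-s["tcp_pos"]
    Rt=R.from_euler('z',yaw)*R.from_euler('x',np.pi) if yaw is not None else Rn
    print("t",s["clock"],"turn deg",np.degrees((Rn.inv()*Rt).as_rotvec()).round(2),"shift before",Rn.inv().apply(d).round(1),"after turn",Rt.inv().apply(d).round(1))
E
python3 - <<'E'
from h import *
a=.8466; g=np.array([395.4,-326.0])+10*np.array([np.cos(a),np.sin(a)])
print(g); go([*g,90],a)
for z in(120,130,140,148): print(z,R.from_euler('z',-.7657).apply(bp("top",160+275/4.2-.5,135+62/4.2-.5,z)-[553.6,-115.2,0]).round(1))
E
```

```text
[ 402.0253368  -318.50967876]
t 0.3 turn deg [-2.000e-02 -1.000e-02 -2.812e+01] shift before [265.9 -86.3 152.2] after turn [275.2  49.2 152.1]
120 [-32.7 -80.6 120. ]
130 [-35.7 -79.1 130. ]
140 [-38.7 -77.5 140. ]
148 [-41.1 -76.3 148. ]
```

Emit:
jog_arm --plan '[[[0,0,0,0,0,-9.4,1],[0,0,0,0,0,-9.4,1],[0,0,0,0,0,-9.3,1],[46,8,0,0,0,0,1],[46,8,0,0,0,0,1],[46,8,0,0,0,0,0.6],[46,8,40,0,0,0,0.6],[46,8,50,0,0,0,0.6],[45,9,62,0,0,0,0.6]]]' --force 60

```text
clock: 1.42
tcp_pos: [392.9, -325.5, 105.4]
tool_rot: [0.912, 0.411, 0.0, 0.001]
force: [-0.1, -1.4, -0.0]
opening: 51.0
grip_force: 0.0
```

Run:
```python
from h import *
import m
a=.8466; g=np.array([395.4,-326.0])+10*np.array([np.cos(a),np.sin(a)])
go([*g,14],a); print(r.get_state()["opening"])
crop("side",180,150,130,140,4,"s2",proj("side",m.sp))
```

```text
rest [ 553.58811068 -115.24417728    0.76567108] res [ 0.3  0.4  1.5  1.3 -0.6 -2.3 -1.2  0.6]
fl [ 431.065933   -285.72683893   16.        ] nut [ 356.82394441 -369.66355223   16.        ] len 112.05911256837362 (111.5) yaw 0.8466112895386672
shank origin [ 395.43562046 -326.00985647]
t 1.425 turn deg [0.09 0.02 0.01] shift before [11.3  2.  91.4] after turn [11.3  2.2 91.4]
50.95453571699272
```

View pics/s2.png

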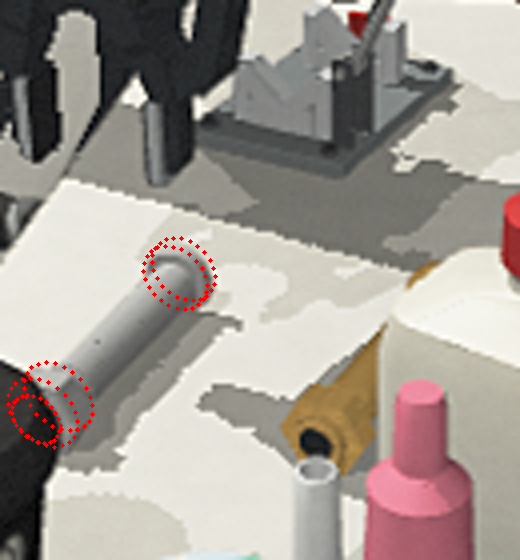

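The gripper is above the shank and the marks sit on the shank ends. Now I'll descend and close.

Emit:
jog_arm --plan '[[[0,0,0,0,0,0,0.6],[0,0,25,0,0,0,0.6],[0,0,25,0,0,0,0.6],[0,0,18,0,0,0,0.6],[0,0,8,0,0,0,0.6],[0,0,0,0,0,0,0.6],[0,0,0,0,0,0,0.6]]]'

```text
clock: 2.35
tcp_pos: [392.0, -327.2, 31.4]
tool_rot: [0.912, 0.41, 0.0, 0.001]
force: [-0.7, 0.4, -0.8]
opening: 50.6
grip_force: 0.0
```

Emit:
jog_arm --plan '[[[0,0,0,0,0,0,0],[0,0,0,0,0,0,0],[0,0,0,0,0,0,0],[0,0,0,0,0,0,0],[0,0,0,0,0,0,0]]]'

```text
clock: 2.98
tcp_pos: [392.1, -326.8, 31.2]
tool_rot: [0.912, 0.411, 0.0, 0.001]
force: [-0.8, 0.6, 6.9]
opening: 15.9
grip_force: 55.1
```

Run:
```python
from h import *
s=r.get_state(); print(s["tcp_pos"],s["force"],s["wrist_torque"])
a=.7657; g=np.array([553.6,-115.2])+10*np.array([np.cos(a),np.sin(a)])
go([*g,100],a)
```

```text
[ 392.065361   -326.84795833   31.21040376] [-0.77642991  0.62344209  6.86653505] [0.15051577 0.13375604 0.05404263]
t 2.975 turn deg [0.08 0.02 4.63] shift before [275.5 -18.3 -68.9] after turn [273.1 -40.6 -68.8]
```

The last call fell short, so the grip is too high on the tube. I'll reopen and go lower.

Emit:
jog_arm --plan '[[[0,0,0,0,0,0,0.6],[0,0,0,0,0,0,0.6],[0,0,0,0,0,0,0.6],[0,0,0,0,0,0,0.6],[10,2,0,0,0,0,0.6],[4,0,5,0,0,0,0.6],[0,0,6,0,0,0,0.6],[0,0,6,0,0,0,0.6],[0,0,0,0,0,0,0.6]]]'

```text
clock: 4.1
tcp_pos: [402.2, -317.2, 12.8]
tool_rot: [0.912, 0.41, -0.0, -0.001]
force: [-0.2, -0.6, -0.1]
opening: 51.5
grip_force: 0.0
```

Run:
```python
from h import *
import m
a=.8466; g=np.array([395.4,-326.0])+10*np.array([np.cos(a),np.sin(a)])
go([*g,14],a); print(r.get_state()["force"])
crop("top",230,205,90,80,7,"t3",proj("top",m.sp))
```

```text
rest [ 553.58811068 -115.24417728    0.76567108] res [ 0.3  0.4  1.5  1.3 -0.6 -2.3 -1.2  0.6]
fl [ 431.065933   -285.72683893   16.        ] nut [ 356.82394441 -369.66355223   16.        ] len 112.05911256837362 (111.5) yaw 0.8466112895386672
shank origin [ 395.43562046 -326.00985647]
t 4.1 turn deg [-0.07 -0.01 -0.03] shift before [-1.1  0.8 -1.2] after turn [-1.1  0.8 -1.2]
[-0.16384738 -0.57376641 -0.09182492]
```

View pics/t3.png

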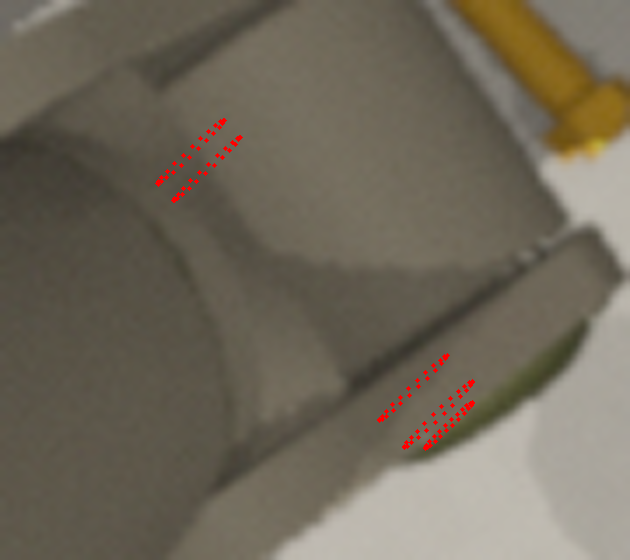

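The arm hides the shank here, but the pose is good. I'll raise 2 mm and close.

Emit:
jog_arm --plan '[[[-1,0,-3,0,0,0,0.6],[0,0,0,0,0,0,0],[0,0,0,0,0,0,0],[0,0,0,0,0,0,0],[0,0,0,0,0,0,0],[0,0,0,0,0,0,0]]]' --force 70

```text
clock: 4.9
tcp_pos: [402.0, -318.3, 16.9]
tool_rot: [0.912, 0.411, 0.0, 0.0]
force: [-0.8, 0.8, 5.8]
opening: 19.4
grip_force: 68.3
```

Emit:
jog_arm --plan '[[[0,0,-10,0,0,0,0],[0,0,-25,0,0,0,0],[0,0,-30,0,0,0,0],[0,0,-25,0,0,0,0],[0,0,0,0,0,0,0]]]'

```text
clock: 5.52
tcp_pos: [402.4, -318.6, 107.9]
tool_rot: [0.912, 0.411, 0.0, 0.002]
force: [0.0, 0.0, -2.8]
opening: 19.5
grip_force: 68.6
```

Run:
```python
from h import *
s=r.get_state(); print(s["force"],s["opening"])
a=.7657; g=np.array([553.6,-115.2])+10*np.array([np.cos(a),np.sin(a)])
go([*g,100],a)
crop("side",150,60,160,160,3.6,"s4")
```

```text
[ 4.83652415e-02  1.07298228e-03 -2.78824136e+00] 19.546821891754554
t 5.525 turn deg [0.2  0.02 4.62] shift before [262.5 -20.8   7.7] after turn [260.  -41.8   7.9]
```

View pics/s4.png

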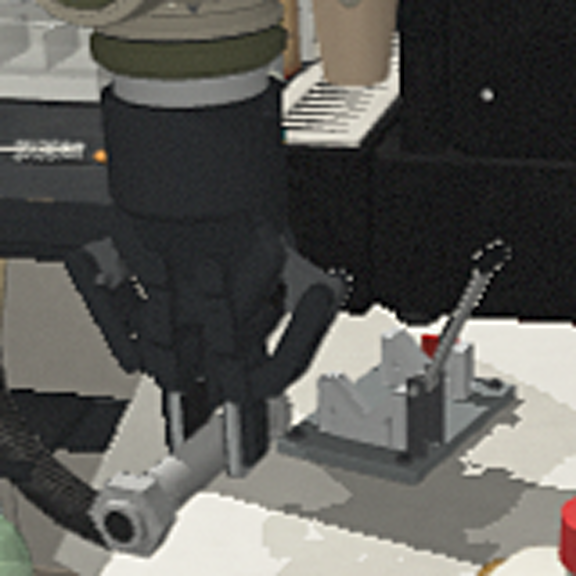

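The shank is held level, with the nut toward the camera and the flange toward the rest. Now I'll move over the rest, lateral shift and turn first.

Emit:
jog_arm --plan '[[[10,-21,0,0,0,4.6,0],[25,-21,0,0,0,0,0],[35,0,0,0,0,0,0],[35,0,0,0,0,0,0],[35,0,0,0,0,0,0],[35,0,0,0,0,0,0],[35,0,0,0,0,0,0],[30,0,0,0,0,0,0],[20,0,0,0,0,0,0],[0,0,0,0,0,0,0]]]'

```text
clock: 6.82
tcp_pos: [558.4, -107.5, 105.4]
tool_rot: [0.927, 0.374, -0.001, -0.0]
force: [-0.7, -0.1, -1.9]
opening: 19.4
grip_force: 68.7
```

Run:
```python
from h import *
s=r.get_state(); print(s["force"],s["opening"],s["joints"])
a=.7657; g=np.array([553.6,-115.2])+10*np.array([np.cos(a),np.sin(a)])
go([*g,80],a)
crop("side",210,80,110,140,4.2,"s5"); crop("top",120,110,130,120,4.2,"t5")
a,b=[cv2.imread(f"pics/{n}5.png") for n in"st"]; H=max(len(a),len(b))
c=np.hstack([cv2.copyMakeBorder(i,0,H-len(i),0,0,0) for i in(a,b)]); cv2.imwrite("pics/c5.png",cv2.resize(c,None,fx=800/c.shape[1],fy=800/c.shape[1]))
```

```text
[-0.67704349 -0.12828095 -1.93111743] 19.413617966432113 [-3.96194984e-01  5.46409589e-01  1.52975579e+00 -8.58412367e-05
  1.06682362e+00  4.07316315e-01]
t 6.825 turn deg [-0.07  0.04  0.09] shift before [ 1.2  2.2 25.4] after turn [ 1.2  2.2 25.4]
```

View pics/c5.png

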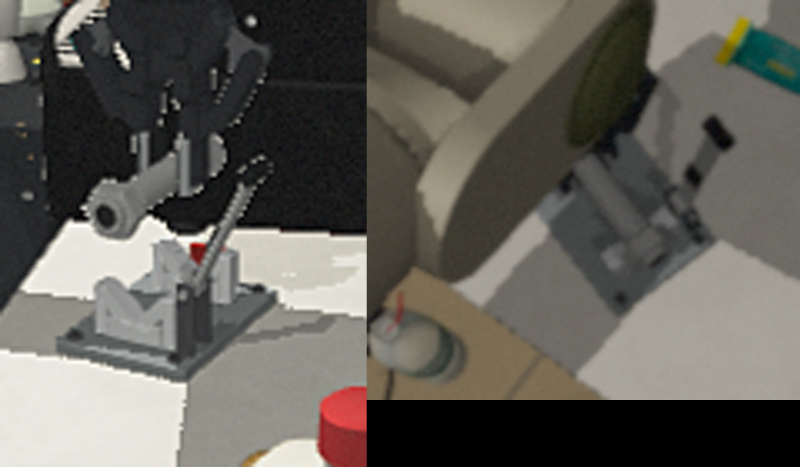

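Side view in c5: nut bore at about (107,215), rest corners at (57,345), (182,380) and (277,290). I'll compare these with the projections in both views, so that camera bias cancels.

Run:
```python
from h import *
k=.794*4.2
P=lambda x,y:np.array([210+x/k-.5,80+y/k-.5]); Q=lambda x,y:np.array([120+(x-366.7)/k-.5,110+y/k-.5])
s=r.get_state(); Rt=R.from_quat(s["tool_rot"]); t=s["tcp_pos"]
o=t+Rt.apply([-10,0,0.9]); 
print("bore side: seen",P(107,215),"proj",proj("side",o+Rt.apply([-69,0,0])))
print("nut end top: seen",Q(655,252),"proj z+0",proj("top",o+Rt.apply([-64,0,-12])))
rest=lambda p:R.from_euler('z',.7657).apply(p)+[553.6,-115.2,0]
for l,px in (((-66,47,10),(57,337)),((-66,-47,10),(182,372)),((70,-47,10),(277,290))): print(l,"side seen",P(*px),"proj",proj("side",rest(np.array(l,float))))
J=[proj("side",rest(np.array([0,0,40.])+e))-proj("side",rest(np.array([0,0,40.]))) for e in 10*np.eye(3)]; print("px/10mm rest xyz side",np.round(J,2).tolist())
J=[proj("top",rest(np.array([0,0,40.])+e))-proj("top",rest(np.array([0,0,40.]))) for e in 10*np.eye(3)]; print("top",np.round(J,2).tolist())
# red stop in first images
for n in("top","side"):
    im=cv2.imread(f"pics/{n}0.png").astype(int); b,g,q=im[...,0],im[...,1],im[...,2]
    m=((q>120)&(g<70)&(b<70)); x0,x1,y0,y1=(250,310,210,260) if n=="top" else(390,450,220,260)
    ys,xs=np.nonzero(m[y0:y1,x0:x1]); print(n,"red",len(xs),(xs.mean()+x0+.5)/1.5625-.5,(ys.mean()+y0+.5)/1.5625-.5,"bbox",[(v+.5)/1.5625-.5 for v in(xs.min()+x0,xs.max()+x0,ys.min()+y0,ys.max()+y0)])
    print(proj(n,rest(np.array([[61,0,34.],[67,0,34],[61,17,34],[61,-17,34],[67,17,34],[67,-17,34]]))).round(1).tolist())
```

```text
bore side: seen [241.58588221 143.97163248] proj [[241.69151711 143.24930522]]
nut end top: seen [205.95196114 185.06675063] proj z+0 [[204.71835556 183.66606752]]
(-66, 47, 10) side seen [226.59247931 180.55553556] proj [[226.01859566 180.85601374]]
(-66, -47, 10) side seen [264.07598657 191.0509176 ] proj [[265.26199165 190.02104413]]
(70, -47, 10) side seen [292.56345208 166.46173684] proj [[293.33049026 165.43787115]]
px/10mm rest xyz side [[[2.18, -1.65]], [[-4.06, -0.83]], [[-0.06, -4.28]]]
top [[[-2.47, -3.12]], [[-3.32, 2.49]], [[-0.61, -1.09]]]
top red 47 176.99106382978724 150.76468085106382 bbox [np.float64(171.98), np.float64(182.22), np.float64(147.02), np.float64(154.7)]
[[177.9, 151.3], [176.4, 149.5], [172.3, 155.4], [183.4, 147.2], [170.8, 153.6], [182.0, 145.4]]
side red 32 268.94 155.34 bbox [np.float64(267.34), np.float64(271.18), np.float64(152.78), np.float64(157.9)]
[[272.9, 153.4], [274.1, 152.5], [266.3, 152.1], [279.7, 154.7], [267.5, 151.2], [280.9, 153.8]]
```

Everything agrees to within about 1–2 mm, and the slot allows ±3.5 mm. I'll correct and go down; contact at axis height 50 would mean the flange is on the stop, and contact at about 40 means it's seated.

Emit:
jog_arm --plan '[[[1,2,0,0,0,0,0],[0,0,15,0,0,0,0],[0,0,15,0,0,0,0],[0,0,10,0,0,0,0],[0,0,6,0,0,0,0],[0,0,3,0,0,0,0],[0,0,0,0,0,0,0],[0,0,0,0,0,0,0]]]'

```text
clock: 7.92
tcp_pos: [560.7, -109.0, 57.7]
tool_rot: [0.928, 0.374, 0.0, 0.0]
force: [-0.4, 0.1, -1.3]
opening: 19.3
grip_force: 68.7
```

Run:
```python
from h import *
a=.7657; g=np.array([553.6,-115.2])+10*np.array([np.cos(a),np.sin(a)])
go([*g,40.5],a); print(r.get_state()["force"])
```

```text
t 7.925 turn deg [ 0.04 -0.02  0.01] shift before [ 0.6 -0.5 17.2] after turn [ 0.6 -0.5 17.2]
[-0.3781846   0.11475992 -1.26325806]
```

Emit:
jog_arm --plan '[[[0,0,4,0,0,0,0],[0,0,4,0,0,0,0],[0,0,3,0,0,0,0],[0,0,0,0,0,0,0],[0,0,0,0,0,0,0]]]'

```text
clock: 8.55
tcp_pos: [560.5, -108.8, 46.3]
tool_rot: [0.928, 0.374, 0.0, -0.0]
force: [0.6, 1.2, -2.8]
opening: 19.7
grip_force: 68.7
```

Emit:
jog_arm --plan '[[[0,0,2,0,0,0,0],[0,0,1,0,0,0,0],[0,0,1,0,0,0,0],[0,0,0,0,0,0,0],[0,0,0,0,0,0,0]]]'

```text
clock: 9.18
tcp_pos: [560.6, -108.9, 42.4]
tool_rot: [0.928, 0.374, 0.0, 0.0]
force: [2.8, 1.4, -1.3]
opening: 19.8
grip_force: 68.7
```

The flange is in the slot (axis at about 41.5, light side contact). A few more gentle millimetres.

Emit:
jog_arm --plan '[[[0,0,1,0,0,0,0],[0,0,1,0,0,0,0],[0,0,0,0,0,0,0],[0,0,0,0,0,0,0]]]'

```text
clock: 9.68
tcp_pos: [560.7, -108.9, 41.9]
tool_rot: [0.928, 0.374, 0.0, 0.0]
force: [-4.3, 4.5, 14.4]
opening: 19.6
grip_force: 70.7
```

Seated contact, with a side force along the rest's +y. I'll shift 1 mm that way (tool −y) and press again.

Emit:
jog_arm --plan '[[[0,-1,0,0,0,0,0],[0,0,0,0,0,0,0],[0,0,0,0,0,0,0]]]'

```text
clock: 10.05
tcp_pos: [560.1, -108.3, 41.2]
tool_rot: [0.928, 0.374, 0.0, 0.0]
force: [-0.8, 2.6, 7.4]
opening: 19.1
grip_force: 69.4
```

Settled well. Release.

Emit:
jog_arm --plan '[[[0,0,0,0,0,0,0.3],[0,0,0,0,0,0,0.4],[0,0,0,0,0,0,0.5],[0,0,0,0,0,0,0.5],[0,0,0,0,0,0,0.5]]]'

```text
clock: 10.68
tcp_pos: [559.8, -108.3, 40.3]
tool_rot: [0.928, 0.374, -0.0, -0.0]
force: [-0.3, -1.0, -0.5]
opening: 42.6
grip_force: 0.0
```

Emit:
jog_arm --plan '[[[0,0,-10,0,0,0,0.5],[0,0,-25,0,0,0,0.5],[0,0,-40,0,0,0,0.5],[0,0,-50,0,0,0,0.5],[0,0,-50,0,0,0,0.5],[0,0,0,0,0,0,0.2],[0,0,0,0,0,0,0]]]'

```text
clock: 11.55
tcp_pos: [559.5, -108.1, 215.1]
tool_rot: [0.928, 0.374, -0.0, -0.0]
force: [0.1, 0.7, -0.5]
opening: 7.1
grip_force: 0.0
```

Run:
```python
from h import *
a=.7657; rest=lambda p:R.from_euler('z',a).apply(p)+[553.6,-115.2,0]
s=r.get_state(); print("tcp in rest frame",R.from_euler('z',-a).apply(s["tcp_pos"]-[553.6,-115.2,0]))
th=np.linspace(0,2*np.pi,20,endpoint=False)
S=np.array([[x,q*np.cos(t),39.6+q*np.sin(t)] for x,q in((57.5,16),(49.5,16),(-64,16),(-69,11)) for t in th])
crop("side",215,110,90,90,5.5,"s6",proj("side",rest(S))); crop("top",155,135,80,90,5.5,"t6",[])
a,b=[cv2.imread(f"pics/{n}6.png") for n in"st"]
c=np.hstack([a,b]); cv2.imwrite("pics/c6.png",cv2.resize(c,None,fx=790/c.shape[1],fy=790/c.shape[1])); print(c.shape)
```

```text
tcp in rest frame [  9.14178153   1.05993451 215.07855617]
(495, 935, 3)
```

View pics/c6.png

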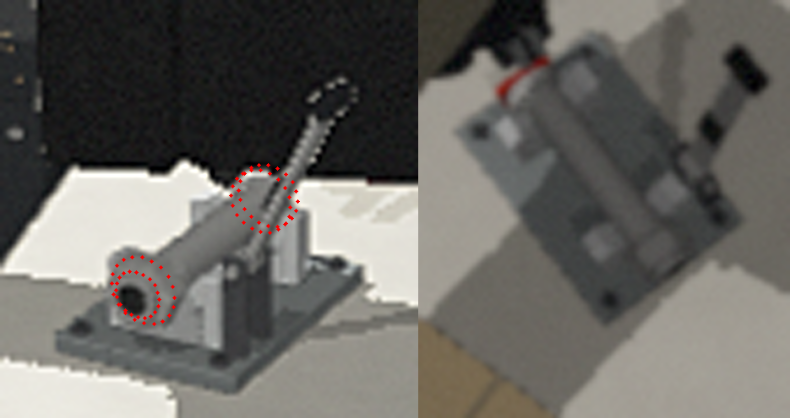

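The shank is seated: flange at the red stop (522,75), and the nut at (130,295) inside the marks. Strap is still up, at about 2.0 rad. Next I'll check wall clearance for the spot behind the strap.

Run:
```python
from h import *
a=.7657; rest=lambda p:R.from_euler('z',a).apply(p)+[553.6,-115.2,0]
A,B=[bp("top",u/1.5625,v/1.5625,0)[:2] for u,v in((380,140),(500,218))]; n=np.array([-(B-A)[1],(B-A)[0]])/np.hypot(*(B-A))
for y in(-78,-105,-115): q=rest(np.array([-38.,y,130])); print(y,q,"wall dist",(q[:2]-A)@n)
go(rest(np.array([-38.,-112,215])),a)
```

```text
-78 [ 580.26315874 -197.76558584  130.        ] wall dist -193.99657635313127
-105 [ 598.97528725 -217.22981578  130.        ] wall dist -168.09255664101136
-115 [ 605.90570521 -224.43878982  130.        ] wall dist -158.4984752661521
t 11.65 turn deg [-0.12  0.05  0.01] shift before [-47.1 113.2  -1. ] after turn [-47.1 113.2  -0.8]
```

Plenty of room.

Emit:
jog_arm --plan '[[[-12,28,0,0,0,0,0],[-12,30,0,0,0,0,0],[-12,30,0,0,0,0,0],[-11,25,0,0,0,0,0],[0,0,0,0,0,0,0],[0,0,20,0,0,0,0],[0,0,30,0,0,0,0],[0,0,30,0,0,0,0],[0,0,6,0,0,0,0],[0,0,0,0,0,0,0]]]'

```text
clock: 12.9
tcp_pos: [604.3, -221.9, 129.9]
tool_rot: [0.927, 0.374, 0.0, 0.0]
force: [0.4, -0.7, 0.6]
opening: 0.1
grip_force: 0.0
```

```bash
cat >> h.py <<'E'
def rf():
    s=r.get_state();Ri=R.from_euler('z',-.7657)
    print("t",s["clock"],"tcp rest",Ri.apply(s["tcp_pos"]-[553.6,-115.2,0]).round(1),"F rest",Ri.apply(s["force"]).round(1),"open",s["opening"])
E
python3 -c "
from h import *
rf()"
```

```text
t 12.9 tcp rest [ -37.4 -112.1  129.9] F rest [-0.2 -0.8  0.6] open 0.06892417576260075
```

Emit:
jog_arm --plan '[[[0,-8,0,0,0,0,0],[0,-8,0,0,0,0,0],[0,-8,0,0,0,0,0],[0,-8,0,0,0,0,0],[0,-8,0,0,0,0,0],[0,0,0,0,0,0,0]]]'

```text
clock: 13.65
tcp_pos: [576.0, -192.8, 129.2]
tool_rot: [0.927, 0.374, -0.0, -0.001]
force: [0.5, 0.2, 0.2]
opening: 0.1
grip_force: 0.0
```

```bash
python3 -c "
from h import *
rf()"
```

```text
t 13.65 tcp rest [-37.6 -71.4 129.2] F rest [ 0.5 -0.2  0.2] open 0.09605916144381726
```

Emit:
jog_arm --plan '[[[0,-8,0,0,0,0,0],[0,-8,0,0,0,0,0],[0,-8,0,0,0,0,0]]]'

```text
clock: 14.02
tcp_pos: [559.5, -175.7, 129.4]
tool_rot: [0.928, 0.374, -0.0, -0.0]
force: [1.9, -1.1, -0.3]
opening: -0.1
grip_force: 0.7
```

Run:
```python
from h import *
rf()
a=.7657; rest=lambda p:R.from_euler('z',a).apply(p)+[553.6,-115.2,0]
# where do pictures differ from the pre-push one around strap (side)?
im=r.snapshot("side"); cv2.imwrite("pics/s7.png",im[:,:,::-1])
old=cv2.imread("pics/s6.png")  # crop 215,110 x5.5
new=cv2.resize(im[110:200,215:305,::-1],None,fx=5.5,fy=5.5,interpolation=cv2.INTER_CUBIC)
d=np.abs(old.astype(int)-new).max(2); d=cv2.resize(d.astype(np.uint8),(45,45),interpolation=cv2.INTER_AREA)
print("\n".join("".join(" .:#"[min(3,v//25)] for v in row) for row in d))
for t in(2.0,1.75,1.4,1.2): print(t,proj("side",rest(np.array([[-38,-39+90*np.cos(t)-1.5*np.sin(t),53+90*np.sin(t)]]))).round(0), )
s=r.get_state(); print("tip",proj("side",s["tcp_pos"]-[0,0,11]))
```

```text
t 14.025 tcp rest [-37.7 -47.7 129.4] F rest [ 0.6 -2.1 -0.3] open -0.10895375167211922
                                 .           
                    ..               :       
                     .:.           .:.       
                        .        .           
                          :..   ..           
                      .:..#:#.  .            
                         .#:#.  .            
                         .#:#:  :            
                        ..#.#:  .   .        
                       :#.#.#:  .  .         
                       ##.#:#.  .:.          
                       ##.#:#.  .            
                       .###:#:.. .  .        
                       .#:::###  #::         
                       .#:.     .#:.         
                       .###     ##:          
                        ###    .##.          
                        ###..  ##:           
                        :##:..:#:            
                        :::  .##.            
                        #......#.            
                     .  #.. :. ......    .   

[... 464 characters left out ...]
        .                        .....::.
             .  . .                  ...::##:
              ...                     . .....
                                  .....      
                                             
                                             
.                                            
   . ..                                      
        ..  :.                               
              .  .                           
                  :#::.                      
                   ########:                 
                   ##########:               
2.0 [[286. 130.]]
1.75 [[276. 125.]]
1.4 [[262. 122.]]
1.2 [[254. 123.]]
tip [[271.42995386 135.30533365]]
```

Contact: −2.1 N along y, and the strap has swung past upright. Continue.

Emit:
jog_arm --plan '[[[0,-8,0,0,0,0,0],[0,-8,0,0,0,0,0],[0,-8,0,0,0,0,0],[0,-8,0,0,0,0,0],[0,-8,0,0,0,0,0],[0,-8,0,0,0,0,0]]]'

```text
clock: 14.82
tcp_pos: [526.3, -141.2, 129.5]
tool_rot: [0.928, 0.374, 0.0, 0.0]
force: [2.6, -0.7, -0.2]
opening: -0.1
grip_force: 0.8
```

```bash
cat > d.py <<'E'
from h import *
rf()
a=.7657; rest=lambda p:R.from_euler('z',a).apply(p)+[553.6,-115.2,0]
im=r.snapshot("side")
old=cv2.imread("pics/s6.png")
new=cv2.resize(im[110:200,215:305,::-1],None,fx=5.5,fy=5.5,interpolation=cv2.INTER_CUBIC)
d=np.abs(old.astype(int)-new).max(2); d=cv2.resize(d.astype(np.uint8),(45,45),interpolation=cv2.INTER_AREA)
print("\n".join("".join(" .:#"[min(3,v//25)] for v in row) for row in d))
for t in(1.2,1.,.8,.6,.4,.2,.02): q=proj("side",rest(np.array([[-38,-39+k*np.cos(t)-1.5*np.sin(t),53+k*np.sin(t)] for k in(45,90)]))); print(t,((q-[215,110])/2).round(0).tolist())
s=r.get_state(); print("tip",(proj("side",s["tcp_pos"]-[0,0,11])-[215,110])/2)
E
python3 d.py
```

```text
t 14.825 tcp rest [-37.7   0.2 129.5] F rest [ 1.4 -2.3 -0.2] open -0.068275662859922
                        .:                   
                  .     .                    
               .      ..                     
               #:#:                          
               #:#:                          
               #:#:                          
               #:##                          
               #:##                          
               #:##                 .        
               #:##  :             .         
               #:##.:            :.          
              :#:###.                        
              :###.              .  .        
               ###:              #::         
               .###:            .#:.         
                :###.           ##:          
                 :###          .##.          
                  #:##     ..  ##:           
                   ###.   :...:#:            
                   ####  ..  .##.            
                   ####..... ..#.            
                    #::..:. .. ......        
  
[... 614 characters left out ...]
                .....      
                                             
                                             
.                                            
 ...::..                                     
       .....::                               
            ...  .                           
                  :::.                       
                   ####:                     
                   #####.                    
1.2 [[23.0, 17.0], [19.0, 7.0]]
1.0 [[21.0, 18.0], [16.0, 8.0]]
0.8 [[20.0, 19.0], [13.0, 10.0]]
0.6 [[19.0, 20.0], [11.0, 13.0]]
0.4 [[18.0, 22.0], [9.0, 16.0]]
0.2 [[17.0, 24.0], [8.0, 20.0]]
0.02 [[17.0, 25.0], [8.0, 23.0]]
tip [[17.64689306 10.7658087 ]]
```

The strap is at about 0.85 rad. Now I'll lift, go over the bar and press down.

Emit:
jog_arm --plan '[[[0,3,-15,0,0,0,0],[0,0,-20,0,0,0,0],[0,-13,0,0,0,0,0],[0,-13,0,0,0,0,0],[0,-10,0,0,0,0,0],[0,0,0,0,0,0,0],[0,0,10,0,0,0,0],[0,0,10,0,0,0,0],[0,0,10,0,0,0,0]]]'

```text
clock: 16.0
tcp_pos: [503.6, -117.8, 133.2]
tool_rot: [0.928, 0.374, -0.0, -0.0]
force: [0.3, -0.3, 0.7]
opening: -0.3
grip_force: 0.4
```

```bash
python3 d.py
```

```text
t 16.0 tcp rest [-37.9  32.8 133.2] F rest [ 0.  -0.4  0.7] open -0.2909014479695423
        .                                    
        #:#.                                 
        #:#.                                 
        #:#:                                 
        #:#:                                 
        #:#:                                 
        #:#:                                 
        #:#:    .                            
        #:##.   .                   .        
        ..#:    .                  .         
              .:#                :.          
             .###.                           
              :###               .  .        
              .####              #::         
               .###.            .#:.         
                :###.           ##:          
                 ####          .#:.          
                 .#:#:     ..  ##:           
                  .###.   :...:#:            
                  .####  ..  :##.            
                   ####:.... ..#..           
                    #::. .  .. ......    .   
   
[... 613 characters left out ...]
                .....      
                                             
                                             
.                                            
..::.:..                                     
     ...#::.::                               
            ..::::                           
                ...                          
                   :                         
                   :                         
1.2 [[23.0, 17.0], [19.0, 7.0]]
1.0 [[21.0, 18.0], [16.0, 8.0]]
0.8 [[20.0, 19.0], [13.0, 10.0]]
0.6 [[19.0, 20.0], [11.0, 13.0]]
0.4 [[18.0, 22.0], [9.0, 16.0]]
0.2 [[17.0, 24.0], [8.0, 20.0]]
0.02 [[17.0, 25.0], [8.0, 23.0]]
tip [[10.68850605  8.92424456]]
```

The finger is thinner than I assumed and sits just outside the bar. I'll raise, move inward over the bar and descend there.

Emit:
jog_arm --plan '[[[0,0,-20,0,0,0,0],[0,0,-14,0,0,0,0],[0,10,0,0,0,0,0],[0,10,0,0,0,0,0],[0,0,0,0,0,0,0],[0,0,10,0,0,0,0],[0,0,10,0,0,0,0],[0,0,10,0,0,0,0],[0,0,8,0,0,0,0]]]'

```text
clock: 17.18
tcp_pos: [517.6, -132.1, 129.7]
tool_rot: [0.928, 0.374, 0.0, 0.0]
force: [0.7, -1.2, 0.4]
opening: 0.1
grip_force: 0.4
```

```bash
python3 d.py|head -32
```

```text
t 17.175 tcp rest [-37.7  12.8 129.7] F rest [-0.3 -1.3  0.4] open 0.09393926494855154
                                             
                  . ..                       
            .:..   .                         
            ::##  .:                         
            #:##  ..                         
            ::##  ..                         
            :###  ..                         
            :###  ..                         
            :#:#                    :        
            .#:#  .                .         
            .#:#:#               :.          
             .::.                            
           .:###.                .  .        
             ####                #::         
             .###:              .#:.         
              .####             ##:          
               ####:           .##.          
                :##:.      ..  ##:           
                 .:##.    :...:#:            
                  ####.  .   .##.            
                  ####: .... ..#..           
                   ##::.... .. ......        
                   .#   ...  . .   .         
                     .   .  ....  ..        .
                     .     .:#.   ..... .....
                          ..:.    .....  .   
                        .. .      ... ....   
                                     ........
                                       ..... 
 ::         ..                          .    
    :::.:.. .   .
```

Emit:
jog_arm --plan '[[[0,-1,9,0,0,0,0],[0,-2,9,0,0,0,0],[0,-4,9,0,0,0,0],[0,-5,9,0,0,0,0],[0,-5,6,0,0,0,0]]]'

```text
clock: 17.85
tcp_pos: [505.5, -119.7, 87.8]
tool_rot: [0.928, 0.374, -0.0, -0.0]
force: [1.1, 0.3, -0.2]
opening: -0.0
grip_force: 0.6
```

```bash
python3 d.py|head -42
```

```text
t 17.85 tcp rest [-37.7  30.1  87.8] F rest [ 1.  -0.6 -0.2] open -0.012427572202570864
   :               .:. ...                   
                   :.   .                    
                   .    ..                   
..                 .    .                    
                                             
                 .    ..                     
                 .                           
                    ..                       
                    .               .        
                  ..               .         
                  .              :.          
         ..    .                             
         #:#.  #                 .  .        
         #:#:  .                 #::         
         #:#:  .                .#:.         
         #:#:  .                ##:          
         #:#:  .               .##.          
        .#:#:. .           ..  ##:           
       ########    .      :...:#:            
      ########.   .      ..  :##.            
      ###:####:      . ..... ..#..           
          .:####:.   .  ...... ......        
            .######..   ...  . ...           
              .#####:    ......:  .    .    .
                ####.      .::.     .. ......
                 :#.       ....   ...........
               ..  .   ...        ...        
                        .                    
                                             
            ..                               
      :  .. .   .                            
            .                                
            .                          ::::. 
             .    .                        .:
              ...                       .....
                                  .....      
                                             
                                             
.                                            
   . ..                                      
         .  :.
```

The strap is at about 0.25 rad with the bar at (7,19). I'll step over onto the bar and press the strap down onto the shank.

Emit:
jog_arm --plan '[[[0,0,-14,0,0,0,0],[0,-8,0,0,0,0,0],[0,-10,0,0,0,0,0],[0,0,0,0,0,0,0],[0,0,8,0,0,0,0],[0,0,8,0,0,0,0],[0,0,6,0,0,0,0],[0,0,3,0,0,0,0],[0,0,0,0,0,0,0]]]'

```text
clock: 19.02
tcp_pos: [493.3, -107.0, 77.1]
tool_rot: [0.928, 0.374, -0.0, -0.0]
force: [-0.1, 0.1, -0.3]
opening: 0.3
grip_force: 0.0
```

```bash
python3 -c "
from h import *
rf()"
```

```text
t 19.025 tcp rest [-37.8  47.7  77.1] F rest [-0.   0.2 -0.3] open 0.2815189135060374
```

Emit:
jog_arm --plan '[[[0,0,2,0,0,0,0],[0,0,2,0,0,0,0],[0,0,1,0,0,0,0],[0,0,0,0,0,0,0]]]'

```text
clock: 19.52
tcp_pos: [493.4, -106.9, 72.8]
tool_rot: [0.928, 0.374, 0.0, 0.0]
force: [-2.0, 1.8, 5.2]
opening: -0.3
grip_force: 2.8
```

Emit:
jog_arm --plan '[[[0,0,1,0,0,0,0],[0,0,1,0,0,0,0],[0,0,0,0,0,0,0]]]'

```text
clock: 19.9
tcp_pos: [493.4, -106.9, 71.7]
tool_rot: [0.928, 0.374, 0.0, 0.0]
force: [-5.7, 3.2, 17.3]
opening: 0.1
grip_force: 8.2
```

```bash
python3 d.py|head -42
```

```text
t 19.9 tcp rest [-37.6  47.7  71.7] F rest [-1.9  6.3 17.3] open 0.14629414028529003
   .            ..                           
                :.:                          
               .::::.:.                      
:.              ::....                       
               .:.  ..                       
               ..                            
                    ..                       
                                             
  .               ..                :        
                  .                .         
    .                            :.          
    .           ..                           
               :                 :  .        
              .                  #::         
      .                         .#:.         
     :#::  .:                   ##:          
     .###  .:                  .##.          
     .#:#. ..              ..  ##:           
     .######.             :. .:#:            
     .:#####.   ...      ..  :##.            
      ######.        ....... :.#.           .
     .#####:  .      .  ...... ......    .  .
      #####       . .   ...  . .  .          
     .######:.      ..   ..... .  ..         
     ###########::..       .::.   . .. ....  
     .##...########.       ...    .....      
             .:##:.     .. .                 
               .:.:.  ..                     
                                             
            ...                              
            ..  .                            
            :                                
            .    .                     ...:. 
             .  . .                          
              ...                       .....
                                  .....      
                                             
                                             
.                                            
      .                                      
             .
```

Firm contact: 17 N at the expected height for a strap lying on the shank. Retreat upward.

Emit:
jog_arm --plan '[[[0,0,-10,0,0,0,0],[0,0,-30,0,0,0,0],[0,0,-40,0,0,0,0],[0,0,-40,0,0,0,0],[0,0,0,0,0,0,0],[0,0,0,0,0,0,0]]]'

```text
clock: 20.7
tcp_pos: [493.0, -106.8, 189.6]
tool_rot: [0.928, 0.374, -0.0, -0.0]
force: [-0.6, 0.3, -0.7]
opening: 0.1
grip_force: 0.0
```

```bash
python3 d.py
```

```text
t 20.7 tcp rest [-37.9  48.1 189.6] F rest [-0.2  0.6 -0.7] open 0.08210257771180302
                                             
                                             
                                             
                                             
                                             
                                             
                                             
                                             
                                    .        
                                   .         
                                 :.          
                                             
                                 .  .        
                                 #::         
                                .#:.         
                                ##:          
                               .##.          
                           ..  ##:           
                          ...#:#:            
                         .   :##.            
                    .   ..::.:.#..           
       .##           .   ...:. ......      ..
   
[... 613 characters left out ...]
                .....     .
                                             
                                             
.                                            
####::..                                     
 ..#######::::                               
      ...:#####:::                           
           .######.                          
            #######                          
            :######                          
1.2 [[23.0, 17.0], [19.0, 7.0]]
1.0 [[21.0, 18.0], [16.0, 8.0]]
0.8 [[20.0, 19.0], [13.0, 10.0]]
0.6 [[19.0, 20.0], [11.0, 13.0]]
0.4 [[18.0, 22.0], [9.0, 16.0]]
0.2 [[17.0, 24.0], [8.0, 20.0]]
0.02 [[17.0, 25.0], [8.0, 23.0]]
tip [[ 7.01593496 -5.16421707]]
```

The strap lies at about 0.02 rad with the bar at (7,23), the nut and shank haven't moved, and the arm is clear of everything. Handing in.

```bash
python3 -c "
from plant import r
print(r.sign_off())"
```

```text
the job is handed in; nothing more can be done
None
```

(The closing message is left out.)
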